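Release the latched key on the tube heater

TASK

One of the four identical latching keys on the tube heater is already latched down: find it (a light tap tells, as it sits lower and feels firm), then press it right in and let go so that it springs up, and finish with all four keys fully up. Do not press the other keys in, beyond a light tap, and leave the jar, the tip box and the little bottle where they stand.

Things in the scene. Friction and masses are not known exactly. Their poses are not given: they have to be found in the camera images.
- console: Dry-block tube heater fixed on the bench: white case 230 (own x) x 280 (own y) mm, flat deck 75 mm high. Origin: centre of its underside, z up; yaw up to 0.3 rad. Four identical keys in one row along its y, 52 mm apart, at own x = -55 mm (robot's side). From own x = 20 mm on stand an aluminium tube block (18 mm above the deck) and a display (12 mm).
- key_a (a joint): How far this latching key is in, m: 0 up, 0.0045 latched, 0.007 at its stop. Let go before 6 mm it returns to where it was; pressed to the stop and let go, the latched key springs up, while an up key latches, for good. Push: 2 N starts an up key, 5 N at 4 mm, 6 N at most before the stop; the latched key is firm up to 5 N. Just one starts latched; letters are in no order in the row.
- key_a_top (a point): Centre of the flat top of this white key cap, 34 (console's x) x 28 mm (console's y); moves with the key. Height above the bench: 91 mm up, 86.5 mm latched, 84 mm at the stop (deck 75 mm). A black frame 4 mm high surrounds the cap on the deck.
- key_b (a joint): How far this latching key is in, m: 0 up, 0.0045 latched, 0.007 at its stop. Let go before 6 mm it returns to where it was; pressed to the stop and let go, the latched key springs up, while an up key latches, for good. Push: 2 N starts an up key, 5 N at 4 mm, 6 N at most before the stop; the latched key is firm up to 5 N. Just one starts latched; letters are in no order in the row.
- key_b_top (a point): Centre of the flat top of this white key cap, 34 (console's x) x 28 mm (console's y); moves with the key. Height above the bench: 91 mm up, 86.5 mm latched, 84 mm at the stop (deck 75 mm). A black frame 4 mm high surrounds the cap on the deck.
- key_c (a joint): How far this latching key is in, m: 0 up, 0.0045 latched, 0.007 at its stop. Let go before 6 mm it returns to where it was; pressed to the stop and let go, the latched key springs up, while an up key latches, for good. Push: 2 N starts an up key, 5 N at 4 mm, 6 N at most before the stop; the latched key is firm up to 5 N. Just one starts latched; letters are in no order in the row.
- key_c_top (a point): Centre of the flat top of this white key cap, 34 (console's x) x 28 mm (console's y); moves with the key. Height above the bench: 91 mm up, 86.5 mm latched, 84 mm at the stop (deck 75 mm). A black frame 4 mm high surrounds the cap on the deck.
- key_d (a joint): How far this latching key is in, m: 0 up, 0.0045 latched, 0.007 at its stop. Let go before 6 mm it returns to where it was; pressed to the stop and let go, the latched key springs up, while an up key latches, for good. Push: 2 N starts an up key, 5 N at 4 mm, 6 N at most before the stop; the latched key is firm up to 5 N. Just one starts latched; letters are in no order in the row.
- key_d_top (a point): Centre of the flat top of this white key cap, 34 (console's x) x 28 mm (console's y); moves with the key. Height above the bench: 91 mm up, 86.5 mm latched, 84 mm at the stop (deck 75 mm). A black frame 4 mm high surrounds the cap on the deck.
- jar: Bystander: white plastic jar, 84 mm across, 130 mm high, loose on the bench beside the console's own -y end. Origin: centre of its underside.
- tip_box: Bystander: yellow box of pipette tips, 85 by 120 by 56 mm high, loose on the bench beside the console's own +y end. Origin: centre of its underside.
- vial: Bystander: small amber bottle, 32 mm across, 60 mm high, loose on the bench behind the console. Origin: centre of its underside.

How it is judged:
By the outcome, as a careful person would: the job done as asked, in the order asked, and still so for the second after the job is handed in, with the robot touching nothing.
It also fails if it takes over 38 s, if anything falls off the work surface, if the arm or the gripper's body presses on something with over 40 N, if the wrist force passes 120 N, or if a joint passes its speed limit or range.

ROBOT

A 6-joint arm with a two-finger parallel gripper is mounted at the origin on the work surface. World frame = base frame: x ahead of the robot, y to its left, z up, the work surface at z = 0. Lengths are in m, angles in rad, forces in N, time in s.
With the tool pointing down it reaches from about 0.35 to 0.975 m from the base axis. Payload 4.9 kg.
Tool frame: the origin (TCP) lies at the very end of the fingers, on their centre line; the grasp point (between the pads) lies 19 mm behind it; z points along the fingers, y is the line along which they close (so a half turn about z gives the same grasp; the last joint's range is limited). The gripper opens to 85 mm and grips with 20 to 120 N. Pads are 22 mm wide; open, the fingers measure 114 mm over their backs; the gripper's body (76 mm by 85 mm) begins 54 mm behind the grasp point. The pads swing forward as they close: fully open they stand 13 mm farther back than shut.
Start: joints at [-1.289, 0.053, 1.613, -0, 1.476, -0.119], TCP at [0.244, -0.575, 0.231] pointing down, gripper open.
Joint ranges: [-3.01, 3.01], [-1.01, 2.22], [0.06, 2.58], [-1.02, 4.17], [0.09, 2.62], [-3.14, 3.14]. Speed limits (rad/s): [2.57, 2.57, 3.14, 3.14, 3.14, 3.14].

INTERFACE

Orientations are given as a rotation vector (axis times angle).
In Python, from plant import manip gives the robot as it stands. The module is installed in compiled form; this text tells all that it offers.
- The arm moves only by the tool step_arm, never from a script. Its argument "increments" is text: rows parted by semicolons, each of 6 numbers parted by spaces: the shift along the world's x, y, z in cm, then the turn, a rotation vector about the world's x, y, z in degrees. A call has 1 to 5 rows; each row shifts and turns the commanded pose from where the row before left it; what a row does not reach is not made up. A row lasts 1/10 s, in which the tool goes at most 50 mm and 8.59 degrees, less where a joint would pass 70% of its speed; a pose out of reach is approached as far as the arm can. A call is refused whole if a number of a shift passes 5 or a number of a turn 8.59, either way. A call with a gripper value outside its range is refused whole. "fingers" is the gripper command: -1 is fully open, 1 is shut, values between are in proportion, set as the call begins (left out, the last holds). The fingers move at their own pace and stop on an object; "squeeze" is the grip in N (left out, the last holds). Time passes only in rows, so rows that do not move let the fingers close. It gives the time, the measured TCP pose, the force, the opening and the grip force at its end, in the units of the state.
- manip.sense(): the state, without advancing time (a new reading comes with each control period).
- manip.camera(name): name is "side" or "top"; returns the picture (480x640x3 uint8, red, green, blue); there is no depth.
- manip.camera_model(name): a dict with "K" (3x3 intrinsics, pixels), "k1" (the pictures are not rectified: a ray, as slopes to the right and down, at radius r is drawn at 1 + k1 r^2 times it, then the intrinsics apply), "extrinsics" (4x4, takes a point from camera to world coordinates). Camera axes: x right, y down, z forward; pixel columns grow to the right and rows downward; lengths in m; the calibration is good to about 2 mm. A picture is of the moment at which its call begins. camera_model takes no time and is no camera call.
- manip.sign_off(): hands the job in; it is judged then, once.
The state is a dict: "time": time; "joint_positions": joint angles; "qvel": joint speeds; "effort": joint torques, N m; "position": TCP position; "tcp_rot": TCP orientation; "force": force on the tool from outside, world axes, zero at the start; "ft_torque": the same for the moment, N m; "width": opening from 0.0 (shut) to 1.0 (fully open); "grasp_force": force on a finger pad.
Only numpy, scipy, OpenCV 4.12 (cv2) and the standard library are available. Lean on these libraries where they do the work, as an engineer would, in place of code of your own. Each camera call takes 0.05 s, during which the arm holds its last target. There are 200 camera calls.

## Working session

There is one attempt and no reset: what is moved stays moved. The work goes in short steps, Python scripts to look and compute and a tool call to move; the robot and the scene stay as the last step left them, time stands still between calls to the robot, and variables do not carry over. Pictures are saved under pics/ and viewed, at most 10 in all, crops included, and the job is handed in when it is done.

Besides the shell and the picture viewer there is one more tool, called after "Emit:" as a command line: name --argument value ..., lists and objects as JSON in quotes. step_arm: Moves the arm, as the interface text tells. Its arguments: {"type":"object","properties":{"increments":{"type":"string"},"fingers":{"type":"number"},"squeeze":{"type":"number"}},"required":["increments"]}

```bash
mkdir -p pics
cat > h.py <<'E'
import numpy as np,cv2
from plant import manip
def ray(cam,u,v):
    m=manip.camera_model(cam);K=np.array(m["K"]);T=np.array(m["extrinsics"])
    d=np.array([(u-K[0,2])/K[0,0],(v-K[1,2])/K[1,1]]);s=d.copy()
    for _ in range(20): s=d/(1+m["k1"]*(s@s))
    r=T[:3,:3]@np.array([s[0],s[1],1]);return T[:3,3],r
def at(cam,u,v,z):
    o,r=ray(cam,u,v);return o+r*(z-o[2])/r[2]
def proj(cam,p):
    m=manip.camera_model(cam);K=np.array(m["K"]);T=np.array(m["extrinsics"])
    c=T[:3,:3].T@(np.array(p)-T[:3,3]);s=c[:2]/c[2];s=s*(1+m["k1"]*(s@s));return K[:2,:2]@s+K[:2,2]
def save(cam,name): 
    im=manip.camera(cam)[:,:,::-1].copy();cv2.imwrite(f"pics/{name}.png",im);return im
E
python3 - <<'E'
from h import *
save("top","top0");save("side","side0")
for c in("top","side"):print(manip.camera_model(c))
print(manip.sense())
E
```

```text
{'K': array([[509.27671715,   0.        , 327.22887109],
       [  0.        , 509.27671715, 238.67772947],
       [  0.        ,   0.        ,   1.        ]]), 'k1': -0.03426403173370549, 'extrinsics': array([[ 0.00834066, -0.9828614 ,  0.1841573 ,  0.41435757],
       [-0.99990168, -0.00612154,  0.01261539,  0.04433127],
       [-0.01127185, -0.18424441, -0.98281582,  1.15445455],
       [ 0.        ,  0.        ,  0.        ,  1.        ]])}
{'K': array([[564.74337282,   0.        , 324.03467751],
       [  0.        , 564.74337282, 235.59833451],
       [  0.        ,   0.        ,   1.        ]]), 'k1': -0.0664893756748041, 'extrinsics': array([[-0.93195387, -0.20329456,  0.30022208,  0.29995695],
       [-0.36254858,  0.53284002, -0.76461758,  0.81825781],
       [-0.00452774, -0.8214334 , -0.57028647,  0.65801878],
       [ 0.        ,  0.        ,  0.        ,  1.        ]])}
{'time': 0.1, 'joint_positions': array([-1.28903194e+00,  5.32915988e-02,  1.61416720e+00,  1.54309897e-05,
        1.47603925e+00, -1.19032656e-01]), 'qvel': array([-0.00012395, -0.00011362, -0.00243335,  0.00040883, -0.00085262,
       -0.00195225]), 'effort': array([-3.66214626e-04, -3.94900668e+01, -3.71363568e+01, -1.26666696e-04,
        3.88073604e-03,  6.56870824e-06]), 'position': array([ 0.24366884, -0.57491559,  0.23017923]), 'tcp_rot': array([-3.07685912e+00, -6.24984544e-01,  2.19078349e-04]), 'force': array([ 0.82642528, -0.99508522,  0.36699484]), 'ft_torque': array([-0.04380295,  0.03180359, -0.01629104]), 'grasp_force': 0.0, 'width': 1.002476179409564}
```

View pics/top0.png

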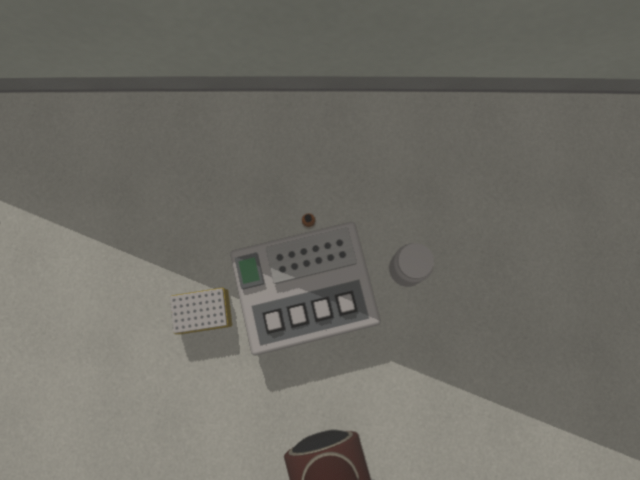

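View pics/side0.png

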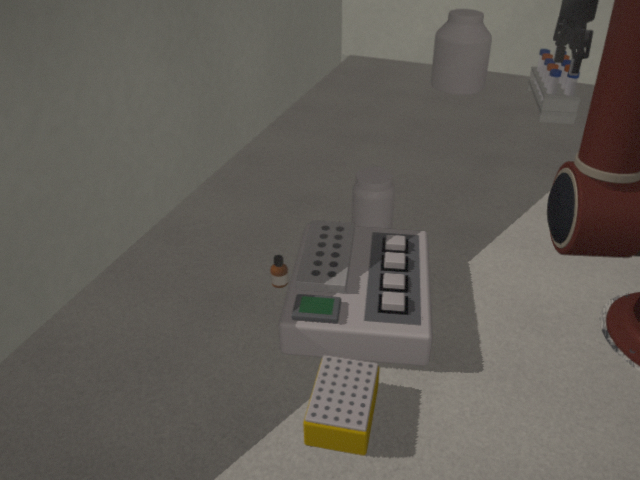

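Top view: the key caps are at about (274,321), (298,315), (322,309) and (346,303). In the side view they are at (394,302), (394,281), (395,261) and (395,242). I'll enlarge both.

Run:
```python
from h import *
a=cv2.imread("pics/top0.png")[285:341,256:368];b=cv2.imread("pics/side0.png")[228:324,364:428]
a=cv2.resize(a,None,fx=7,fy=7,interpolation=cv2.INTER_CUBIC);b=cv2.resize(b,None,fx=6,fy=6,interpolation=cv2.INTER_CUBIC)
cv2.imwrite("pics/ta.png",cv2.convertScaleAbs(a,alpha=1.3));cv2.imwrite("pics/sb.png",cv2.convertScaleAbs(b,alpha=1.2))
ks=[at("top",u,v,.091) for u,v in((274,321),(298,315),(322,309),(346,303))]
for k in ks: print(k.round(4),proj("side",k).round(1))
```

```text
[0.4398 0.1666 0.091 ] [394.9 294.4]
[0.4525 0.1171 0.091 ] [395.4 273.7]
[0.4653 0.0676 0.091 ] [395.9 254.8]
[0.478  0.0179 0.091 ] [396.4 237.4]
```

View pics/ta.png

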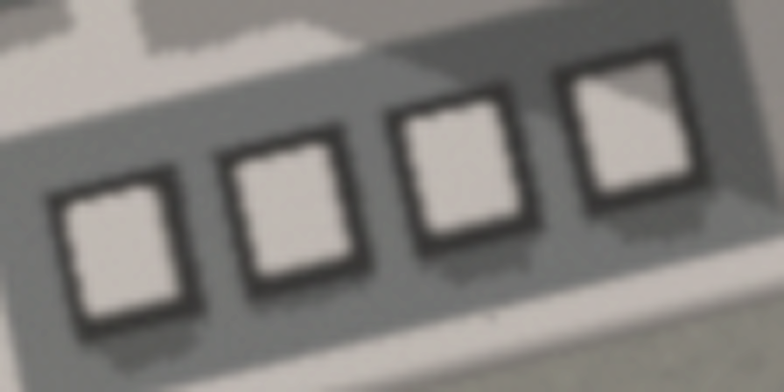

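View pics/sb.png

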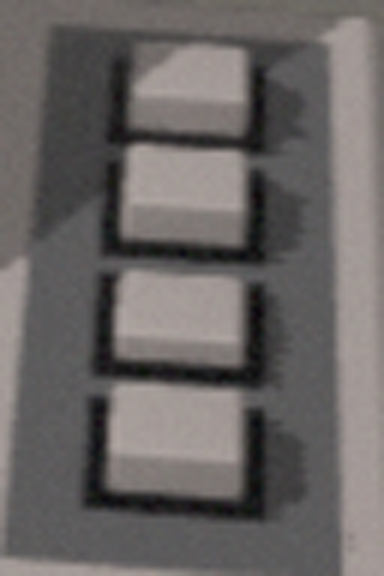

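Key 2, counted from the +y end, shows a shorter front face and no shadow, so it looks latched. It is near (0.4525, 0.117). I'll go there with the fingers shut.

Emit:
step_arm --increments "1.4 4.6 0 0 0 -2;1.4 4.6 0 0 0 -2;1.4 4.6 0 0 0 -2;1.4 4.6 0 0 0 -2;1.4 4.6 0 0 0 0" --fingers 1

```text
time: 0.6
position: [0.3139, -0.3434, 0.2306]
tcp_rot: [-3.114, -0.407, 0.0]
force: [1.1, -0.8, -0.0]
width: 0.144
grasp_force: 0.0
```

Emit:
step_arm --increments "1.4 4.6 0 0 0 0;1.4 4.6 0 0 0 0;1.4 4.6 0 0 0 0;1.4 4.6 0 0 0 0;1.4 4.6 0 0 0 0"

```text
time: 1.1
position: [0.3837, -0.1135, 0.231]
tcp_rot: [3.115, 0.408, 0.001]
force: [1.9, -0.5, 0.3]
width: -0.002
grasp_force: 0.0
```

Emit:
step_arm --increments "1.4 4.6 0 0 0 0;1.4 4.6 0 0 0 0;1.4 4.6 0 0 0 0;1.4 4.6 0 0 0 0;1.4 4.6 0 0 0 0"

```text
time: 1.6
position: [0.4537, 0.1167, 0.231]
tcp_rot: [3.115, 0.41, 0.0]
force: [0.5, -0.8, 0.5]
width: -0.002
grasp_force: 0.0
```

Emit:
step_arm --increments "0 0 0 0 0 0;0 0 0 0 0 0"

```text
time: 1.8
position: [0.4534, 0.1155, 0.2306]
tcp_rot: [3.114, 0.413, -0.003]
force: [-0.2, -0.8, -1.0]
width: -0.0
grasp_force: 0.0
```

Emit:
step_arm --increments "0 0 -4 0 0 0;0 0 -4 0 0 0;0 0 -3 0 0 0;0 0 -1.5 0 0 0;0 0 0 0 0 0"

```text
time: 2.3
position: [0.4513, 0.1129, 0.1031]
tcp_rot: [-3.115, -0.405, 0.01]
force: [0.1, 0.3, 0.0]
width: -0.003
grasp_force: 0.0
```

Run:
```python
from h import *
b=save("side","s1")[200:330,340:450];a=save("top","t1")[270:350,250:370]
b=cv2.resize(b,None,fx=4,fy=4,interpolation=cv2.INTER_CUBIC);a=cv2.resize(a,(390,260))
c=np.zeros((520,830,3),np.uint8);c[:,:440]=b;c[:260,440:]=a
cv2.imwrite("pics/c1.png",cv2.convertScaleAbs(c[:,:800],alpha=1.3));p=manip.sense()["position"];print(p,proj("side",p),proj("top",p))
```

```text
[0.45395929 0.11349726 0.10670632] [395.82090212 264.46380383] [299.27503469 314.02783722]
```

View pics/c1.png

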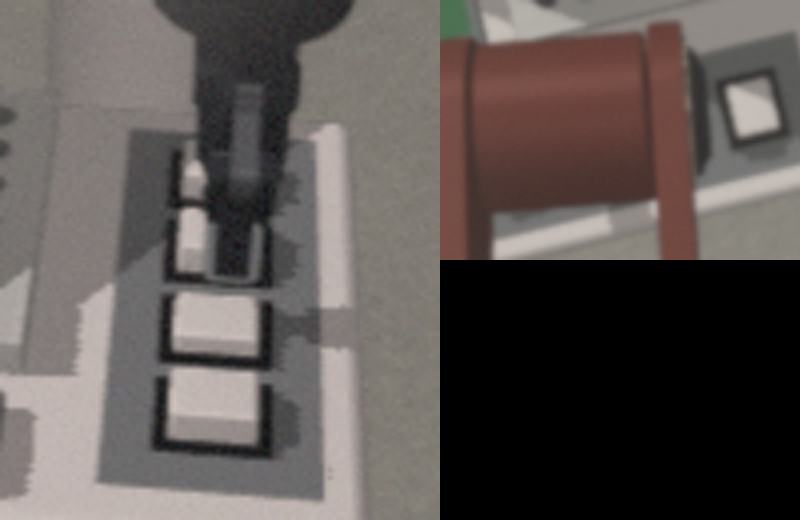

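The side view shows the fingertip over key 2's column, at about pixel (398,269). It is slightly towards the robot and towards −y of the cap's centre. I'll shift it by 3 mm in x and y, then lower it gently.

Emit:
step_arm --increments "0.3 0.3 -0.5 0 0 0;0 0 -0.5 0 0 0;0 0 0 0 0 0;0 0 0 0 0 0"

```text
time: 2.8
position: [0.4569, 0.1176, 0.0965]
tcp_rot: [3.115, 0.409, 0.0]
force: [0.1, -0.0, 0.4]
width: 0.002
grasp_force: 0.0
```

Emit:
step_arm --increments "0 0 -0.2 0 0 0;0 0 0 0 0 0"

```text
time: 3.0
position: [0.4567, 0.1176, 0.0942]
tcp_rot: [-3.115, -0.409, 0.0]
force: [0.2, -0.5, -1.0]
width: 0.001
grasp_force: 0.0
```

Emit:
step_arm --increments "0 0 -0.2 0 0 0;0 0 0 0 0 0"

```text
time: 3.2
position: [0.4566, 0.1175, 0.092]
tcp_rot: [-3.115, -0.409, 0.001]
force: [-0.2, -0.6, 0.2]
width: -0.002
grasp_force: 0.0
```

Emit:
step_arm --increments "0 0 -0.2 0 0 0;0 0 0 0 0 0"

```text
time: 3.4
position: [0.4566, 0.1175, 0.09]
tcp_rot: [-3.115, -0.409, 0.001]
force: [-0.2, 0.3, -0.6]
width: 0.002
grasp_force: 0.0
```

Emit:
step_arm --increments "0 0 -0.1 0 0 0;0 0 0 0 0 0"

```text
time: 3.6
position: [0.4567, 0.1176, 0.0891]
tcp_rot: [-3.115, -0.409, 0.0]
force: [-0.2, -0.2, 0.1]
width: -0.005
grasp_force: 0.0
```

There is no force at 89 mm, so this key is low. I'll go on to contact.

Emit:
step_arm --increments "0 0 -0.1 0 0 0;0 0 0 0 0 0"

```text
time: 3.8
position: [0.4568, 0.1176, 0.0882]
tcp_rot: [-3.115, -0.409, 0.0]
force: [0.2, 0.0, 0.1]
width: -0.001
grasp_force: 0.0
```

Emit:
step_arm --increments "0 0 -0.1 0 0 0;0 0 0 0 0 0"

```text
time: 4.0
position: [0.4568, 0.1175, 0.0872]
tcp_rot: [-3.115, -0.409, 0.0]
force: [-0.5, 0.9, 0.3]
width: 0.002
grasp_force: 0.0
```

Emit:
step_arm --increments "0 0 -0.1 0 0 0;0 0 0 0 0 0"

```text
time: 4.2
position: [0.457, 0.1176, 0.0866]
tcp_rot: [3.115, 0.409, 0.0]
force: [-0.8, 0.7, 1.5]
width: 0.006
grasp_force: 0.9
```

Contact came at 86.6 mm and it feels firm, so this is the latched key. I'll press it to the stop.

Emit:
step_arm --increments "0 0 -0.1 0 0 0;0 0 -0.1 0 0 0;0 0 0 0 0 0"

```text
time: 4.5
position: [0.457, 0.1176, 0.0841]
tcp_rot: [3.115, 0.409, 0.001]
force: [0.7, -0.6, 2.0]
width: -0.003
grasp_force: 1.0
```

Emit:
step_arm --increments "0 0 -0.1 0 0 0;0 0 0 0 0 0"

```text
time: 4.7
position: [0.4571, 0.1176, 0.085]
tcp_rot: [3.115, 0.409, -0.001]
force: [-7.3, -1.2, 14.1]
width: -0.003
grasp_force: 6.8
```

Emit:
step_arm --increments "0 0 -0.1 0 0 0;0 0 0 0 0 0"

```text
time: 4.9
position: [0.4572, 0.1176, 0.0845]
tcp_rot: [3.115, 0.409, -0.001]
force: [-8.0, -0.9, 16.2]
width: -0.007
grasp_force: 7.9
```

Emit:
step_arm --increments "0 0 0.3 0 0 0;0 0 0.5 0 0 0;0 0 2 0 0 0;0 0 4 0 0 0;0 0 4 0 0 0"

```text
time: 5.4
position: [0.4559, 0.1174, 0.1899]
tcp_rot: [-3.115, -0.409, 0.004]
force: [1.0, -0.5, 0.7]
width: 0.001
grasp_force: 0.0
```

Emit:
step_arm --increments "-1 -4 4 0 0 0;-1 -5 0 0 0 0;-1 -5 0 0 0 0;-1 -5 0 0 0 0;-1 -5 0 0 0 0"

```text
time: 5.9
position: [0.4082, -0.115, 0.2248]
tcp_rot: [3.114, 0.41, 0.002]
force: [1.6, 0.2, 0.6]
width: -0.0
grasp_force: 0.0
```

Emit:
step_arm --increments "-1 -5 0 0 0 0;-1 -5 0 0 0 0;-1 -5 0 0 0 0;0 0 0 0 0 0"

```text
time: 6.3
position: [0.3778, -0.2651, 0.2245]
tcp_rot: [3.115, 0.397, -0.002]
force: [-0.1, -0.3, 0.1]
width: 0.001
grasp_force: 0.0
```

Run:
```python
from h import *
b=save("side","s2")[200:330,280:450];a=save("top","t2")
b=cv2.resize(b,None,fx=4,fy=4,interpolation=cv2.INTER_CUBIC)
cv2.imwrite("pics/c2.png",cv2.convertScaleAbs(b,alpha=1.3))
cv2.imwrite("pics/c3.png",cv2.convertScaleAbs(cv2.resize(a[190:370,150:450],None,fx=2.6,fy=2.6,interpolation=cv2.INTER_CUBIC),alpha=1.3))
```

```text
(no output)
```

View pics/c2.png

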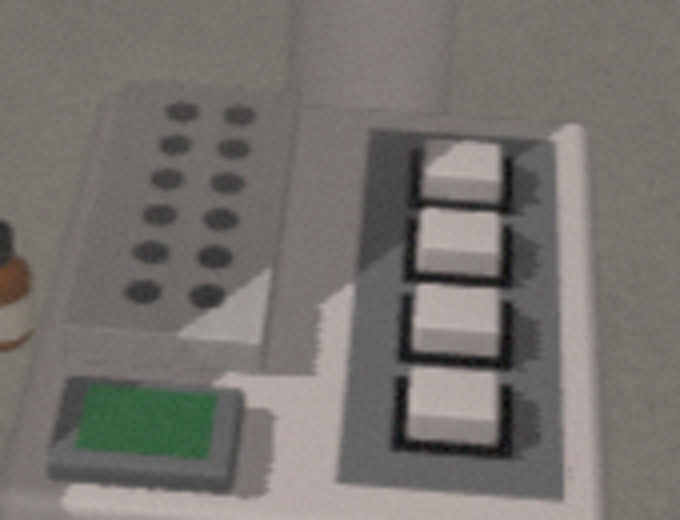

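View pics/c3.png

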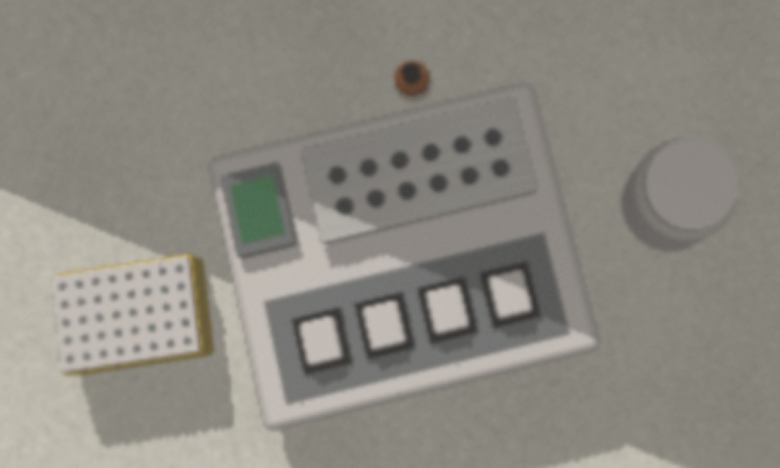

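All four caps now match in height and shadow, and key 2 at (456,310) in the side crop shows a full front face. The bystanders have not moved and the arm is clear.

```bash
python3 -c "
from plant import manip
print(manip.sign_off())"
```

```text
the job is handed in; nothing more can be done
None
```

The latched key was the second from the console's +y end; I pressed it to its stop and it sprang up. The last pictures show all four keys up and the jar, tip box and bottle where they stood. The other keys were never touched, and I handed the job in at about 6.4 s.

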